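Build the kit tower of parts bins in the storeroom

ROBOT

A 6-joint arm with a two-finger parallel gripper is mounted at the origin on the work surface. World frame = base frame: x ahead of the robot, y to its left, z up, the work surface at z = 0. Lengths are in m, angles in degrees, forces in N, time in s.
With the tool pointing down it reaches from about 0.375 to 0.9 m from the base axis. Payload 3.1 kg.
Tool frame: the origin (TCP) lies between the finger pads; the fingertips stand 22 mm ahead of it and the grasp point (between the pads) lies 3 mm ahead of it (bot.tip_extent is the distance from the TCP to the fingertips, in m); y points along the fingers, z is the direction in which the jaws open and shut, and the axes are right-handed (so a half turn about y gives the same grasp; the last joint's range is limited). The gripper opens to 87 mm and grips with 3 to 60 N. Pads are 19 mm wide; open, the fingers measure 117 mm over their backs; the gripper's body (75 mm by 190 mm) begins 51 mm behind the grasp point.
Start: joints at [53.314, 30.224, 82.088, -0, 67.689, -10.227], TCP at [0.278, 0.56, 0.245] pointing down, gripper open.
Joint ranges: [-176.69, 176.69], [-43.24, 126.21], [12.49, 139.97], [-82, 262], [0, 151.66], [-163.58, 163.58]. Speed limits (degrees/s): [159.86, 159.86, 180, 180, 180, 180].

INTERFACE

Orientations are given as a 3x3 rotation matrix whose columns are the frame's x, y, z axes.
In Python, from rig import bot, eyes, models gives the robot as it stands. The module is installed in compiled form; this text tells all that it offers.
- The arm moves only by the tool arm_command, never from a script. Its arguments are lists of equal length, an entry for each row: "translation": the shift along the tool's x, y, z each as a share of 0.08 m, from -1 to 1, a list of three; "rotation": the turn, a rotation vector about the tool's x, y, z each as a share of 60 degrees, from -1 to 1, a list of three; "grip": the closure, from -1 (fully open) to 1 (shut), so that 0 is half open. In form: {"translation": [[x, y, z], ...], "rotation": [[rx, ry, rz], ...], "grip": [grip, ...]}. A call has 1 to 5 rows; each row is the pose to reach, as a shift and turn from the pose commanded when the call began, along the tool's axes at that moment; what a row does not reach only later rows make up. A row lasts 1/10 s, in which the tool goes at most 50 mm and 8.59 degrees, less where a joint would pass 70% of its speed; a pose out of reach is approached as far as the arm can. A call with a number of a shift or a turn outside -1 to 1 is refused whole. A call with a gripper value outside its range is refused whole. The fingers move at their own pace and stop on an object; the grip force is fixed at half the most. Time passes only in rows, so rows that repeat a pose let the fingers close. It gives the time, the measured TCP pose, the force and the opening at its end, in the units of the state.
- bot.read_state(): the state, without advancing time (a new reading comes with each control period).
- eyes.capture(name): name is "scene" or "top" or "wrist"; returns a dict with "image" (384x512x3 uint8, blue, green, red), "mtx" (3x3 intrinsics, pixels), "dist_coeffs" ([k1, k2, p1, p2, k3] as OpenCV has them; the pictures are not rectified), "rvec" (rotation vector, rad) and "tvec" (3), from world to camera coordinates, as OpenCV has them; the wrist camera has in their place "hand_eye" (4x4, takes a point from camera to tool coordinates, whose origin is the TCP and whose axes are the tool frame's). Camera axes: x right, y down, z forward; pixel columns grow to the right and rows downward; lengths in m; the calibration is good to about 2 mm. A picture is of the moment at which its call begins: read the wrist's pose just before it. There is no depth.
- bot.hand_in(): hands the job in, once; it reports no verdict.
Trained networks look in the newest picture that a camera, given by its name, has taken for a name from the list of things; names that differ only in an ending like _2 or _b are one class to them, and where a whole thing is asked for, a point or a joint stands for the part that bears it (a point fixed in the world has none). Each returns a list of dicts, best first, with "conf" (0 to 1); they miss things now and then, are a little off and sometimes report something else, mostly with a low value. They report only what shows in the picture. A call takes as long as a camera call. They do not tell look-alikes from the thing itself.
- models.recognise(camera, thing): "extent" ([left, top, right, bottom] as shares, 0 to 1, of the picture: columns of its width, rows of its height, round what is visible of it).
- models.spot_point(camera, thing): "point" ([column, row] as shares, 0 to 1, of the picture: columns of its width, rows of its height: a listed point, or the origin of a listed thing).
The state is a dict: "time_s": time; "joint_positions": joint angles; "qvel": joint speeds; "tau": joint torques, N m; "position": TCP position; "tcp_rot": TCP orientation; "force": force on the tool from outside, world axes, zero at the start; "moment": the same for the moment, N m; "opening": opening from 0.0 (shut) to 1.0 (fully open).
Only numpy, scipy, OpenCV 4.12 (cv2) and the standard library are available. Lean on these libraries where they do the work, as an engineer would, in place of code of your own. Each camera call takes 0.05 s, during which the arm holds its last target. There are 200 camera calls.

TASK

Build the kit tower on the steel stacking base, from the bottom up: first the deep bin without dividers, on it the bin with one divider, on that the shallow bin with two dividers, and last the lid. Seat each piece fully and level in the rim of the one below before adding the next, and leave the spool, jar, tape roll, screwdriver and mug where they are.

Things in the scene. Friction and masses are not known exactly. Their poses are not given: they have to be found in the camera images.
- base: steel stacking base, fixed: low tray 104 (x) x 72 (y) mm, 8 mm wide raised rim round an opening of 88 x 56 mm; floor 6 mm, rim top 14 mm above the bench. Origin: centre of its underside, z up. The first bin, seated, has its origin 8 mm above this one. Base, bins, lid and spool swap places between starts
- bin_one: loose open grey plastic bin, no divider, deepest; 96 (x) x 64 (y) mm, 55 mm tall in all, walls 4 mm, 140 g; foot below 76 x 44 mm, 6 mm deep, fits rim openings of 88 x 56 mm; the body then rests on the rim. Dividers end 10 mm below the rim. Origin: centre of the foot's underside, z up. Grip across the 64 mm from above. Next bin's origin, seated: 49 mm above this one
- bin_two: loose open grey plastic bin, one divider across; 96 (x) x 64 (y) mm, 45 mm tall in all, walls 4 mm, 120 g; foot below 76 x 44 mm, 6 mm deep, fits rim openings of 88 x 56 mm; the body then rests on the rim. Dividers end 10 mm below the rim. Origin: centre of the foot's underside, z up. Grip across the 64 mm from above. Next bin's origin, seated: 39 mm above this one
- bin_three: loose open grey plastic bin, two dividers, shallowest; 96 (x) x 64 (y) mm, 35 mm tall in all, walls 4 mm, 100 g; foot below 76 x 44 mm, 6 mm deep, fits rim openings of 88 x 56 mm; the body then rests on the rim. Dividers end 10 mm below the rim. Origin: centre of the foot's underside, z up. Grip across the 64 mm from above. Lid's origin, seated: 29 mm above this one
- lid: loose grey plastic lid: plate 96 (x) x 64 (y) mm, 4 mm thick, its top 10 mm above the origin, 70 g; foot below 76 x 44 mm, 6 mm deep, fits rim openings of 88 x 56 mm; the body then rests on the rim. Grip bar on top, 52 mm along x, 14 mm wide (y), from 20 to 32 mm above the origin. Origin: centre of the foot's underside, z up. Grip the bar across the 14 mm from above
- spool: bystander: loose black spool standing on end, 58 mm diameter, 46 mm tall. Origin: centre of its underside
- jar: bystander: small loose clear jar with a white cap, 32 mm diameter, 45 mm tall. Origin: centre of its underside
- tape: bystander: loose roll of brown tape lying flat, 48 mm diameter, 19 mm high. Origin: centre of its underside
- screwdriver: bystander: loose screwdriver with red handle, 190 mm long, 26 mm thick, lying at the robot's right. Origin: underside, midway along; x runs from handle to tip
- mug: bystander: loose white mug, 76 mm diameter, 85 mm tall, at the robot's left. Origin: centre of its underside
Not all that is in view belongs to the job. Leave any pink look-alike of the bin_two alone.

How it is judged:
By the outcome, as a careful person would: the job done as asked, in the order asked, and still so for the second after the job is handed in, with the robot touching nothing.
It also fails if it takes over 144 s, if anything falls off the work surface, if the arm or the gripper's body presses on something with over 40 N, if the wrist force passes 120 N, or if a joint passes its speed limit or range.

## Working session

There is one attempt and no reset: what is moved stays moved. The work goes in short steps, Python scripts to look and compute and a tool call to move; the robot and the scene stay as the last step left them, time stands still between calls to the robot, and variables do not carry over. Pictures are saved under pics/ and viewed, about 12 in all and at most 16, crops included, and the job is handed in when it is done.

Besides the shell and the picture viewer there is one more tool, called after "Request:" as name(argument=value, ...) on one line, values as JSON. arm_command: Moves the arm, as the interface text tells. Shift numbers are shares of 0.08 m and turn numbers shares of 60 degrees, none past 1 either way. Its arguments: {"type":"object","properties":{"translation":{"type":"array"},"rotation":{"type":"array"},"grip":{"type":"array"}},"required":["translation","rotation","grip"]}

```bash
mkdir -p pics; cat > h.py <<'E'
import numpy as np, cv2
from rig import bot, eyes, models
def cap(n,save=None):
    s=bot.read_state(); c=eyes.capture(n)
    if n=="wrist":
        T=np.eye(4);T[:3,:3]=s["tcp_rot"];T[:3,3]=s["position"]
        c["Twc"]=T@np.array(c["hand_eye"])
    else:
        R=cv2.Rodrigues(np.array(c["rvec"],float))[0];T=np.eye(4);T[:3,:3]=R.T;T[:3,3]=-R.T@np.array(c["tvec"]).ravel();c["Twc"]=T
    if save: cv2.imwrite("pics/"+save,c["image"])
    return c
def ray(c,uv):
    p=cv2.undistortPoints(np.array([[uv]],float),np.array(c["mtx"]),np.array(c["dist_coeffs"])).ravel()
    d=c["Twc"][:3,:3]@np.array([p[0],p[1],1]); return c["Twc"][:3,3],d/np.linalg.norm(d)
def onz(c,uv,z):
    o,d=ray(c,uv); return o+d*(z-o[2])/d[2]
def proj(c,P):
    M=np.linalg.inv(c["Twc"]);r=cv2.Rodrigues(M[:3,:3])[0]
    return cv2.projectPoints(np.array(P,float).reshape(-1,1,3),r,M[:3,3],np.array(c["mtx"]),np.array(c["dist_coeffs"]))[0].reshape(-1,2)
def tri(rs):
    A=sum(np.eye(3)-np.outer(d,d) for o,d in rs);b=sum((np.eye(3)-np.outer(d,d))@o for o,d in rs);return np.linalg.solve(A,b)
E
python3 - <<'E'
from h import *
np.set_printoptions(precision=3,suppress=True)
s=bot.read_state();print(s["position"],s["tcp_rot"],s["opening"],s["time_s"])
cs={n:cap(n,n+"0.png") for n in("scene","top","wrist")}
for t in["base","bin_one","bin_two","bin_three","lid","spool","jar","tape","screwdriver","mug"]:
    for n in("scene","top"):
        for m in models.spot_point(n,t)[:3]:
            uv=np.array(m["point"])*[512,384];print(t,n,round(m["conf"],2),uv.round(),onz(cs[n],uv,0)[:2])
a=np.hstack([cs["scene"]["image"],cs["top"]["image"]]);cv2.imwrite("pics/a.png",cv2.resize(a,(800,300)))
print(cs["scene"]["Twc"][:3,3],cs["top"]["Twc"][:3,3])
E
```

```text
[0.278 0.559 0.244] [[ 0.895 -0.001  0.446]
 [-0.446 -0.002  0.895]
 [-0.    -1.    -0.002]] 1.0029027373221675 0.0
base scene 0.56 [156. 187.] [ 0.644 -0.218]
base scene 0.5 [228. 233.] [0.551 0.086]
base top 0.56 [324. 127.] [ 0.638 -0.239]
bin_one scene 0.72 [155. 184.] [ 0.643 -0.235]
bin_one scene 0.63 [287. 246.] [0.44  0.199]
bin_one top 0.94 [188. 189.] [0.434 0.22 ]
bin_two scene 0.93 [253. 135.] [ 0.209 -0.414]
bin_two scene 0.83 [265. 172.] [ 0.307 -0.148]
bin_two scene 0.77 [218. 173.] [ 0.444 -0.213]
bin_two top 0.74 [349. 205.] [ 0.371 -0.314]
bin_two top 0.71 [377. 249.] [ 0.223 -0.397]
bin_two top 0.67 [301. 224.] [ 0.309 -0.152]
bin_three scene 0.75 [215. 291.] [0.662 0.258]
bin_three top 0.72 [180. 119.] [0.676 0.251]
lid scene 0.88 [249. 209.] [0.449 0.013]
lid scene 0.69 [288. 247.] [0.44  0.203]
lid top 0.68 [250. 185.] [0.441 0.013]
spool scene 0.68 [182. 223.] [ 0.639 -0.011]
spool scene 0.26 [217. 174.] [ 0.448 -0.209]
spool top 0.73 [261. 131.] [ 0.629 -0.026]
jar scene 0.65 [232. 233.] [0.54  0.088]
jar top 0.5 [223. 151.] [0.561 0.104]
tape scene 0.73 [203. 198.] [ 0.543 -0.098]
tape top 0.41 [284. 154.] [ 0.547 -0.101]
screwdriver scene 0.71 [217. 174.] [ 0.45  -0.208]
screwdriver scene 0.69 [166. 151.] [ 0.541 -0.434]
screwdriver top 0.56 [374. 157.] [ 0.53  -0.406]
mug scene 0.6 [312. 324.] [0.526 0.433]
mug top 0.59 [129. 162.] [0.531 0.425]
[0.921 0.896 0.689] [ 0.231 -0.023  1.327]
```

View pics/top0.png

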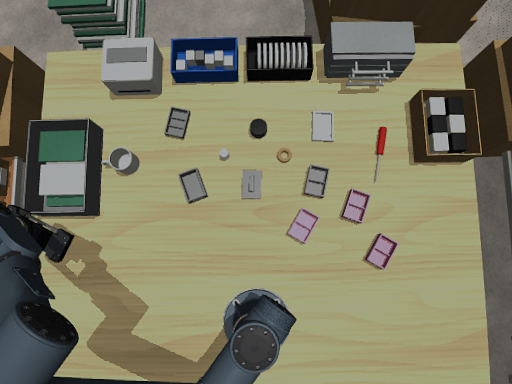

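View pics/scene0.png

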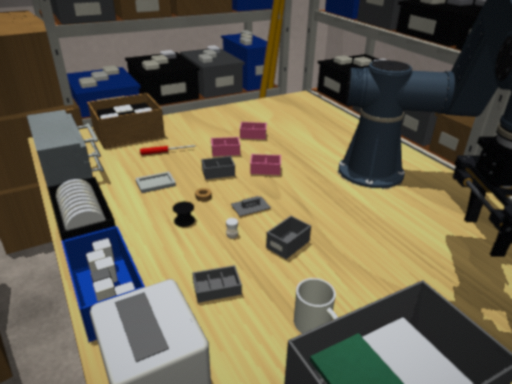

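The top view (512x384) shows bin_three at (178,122), bin_one at (193,185), the lid at (251,184), the base at (322,126) and the grey bin_two at (316,181). The three pink bins, at (302,226), (355,206) and (381,251), are look-alikes. The scene view agrees. Next come rough yaws from the top view.

```bash
python3 - <<'E'
from h import *
np.set_printoptions(precision=3,suppress=True)
c=cap("top");s=cap("scene");im=c["image"].astype(int)
hsv=cv2.cvtColor(c["image"],cv2.COLOR_BGR2HSV)
m=((hsv[...,1]<70)).astype(np.uint8)*255
for t,uv,suv,h in[("one",(193,185),(288,246),.055),("two",(316,181),(218,173),.045),("three",(178,122),(215,291),.035),("lid",(251,184),(249,209),.01),("base",(322,126),(155,185),.014)]:
    cs,_=cv2.findContours(m,cv2.RETR_EXTERNAL,cv2.CHAIN_APPROX_NONE)
    b=[k for k in cs if cv2.pointPolygonTest(k,uv,False)>=0]
    if not b: print(t,"none");continue
    q=cv2.boxPoints(cv2.minAreaRect(b[0]));P=np.array([onz(c,p,h)[:2] for p in q])
    e1=P[1]-P[0];e2=P[2]-P[1]
    if np.linalg.norm(e1)<np.linalg.norm(e2):e1,e2=e2,e1
    ce=P.mean(0);print(t,ce,"yaw",np.degrees(np.arctan2(e1[1],e1[0]))%180,np.linalg.norm(e1),np.linalg.norm(e2))
    print("  tri",tri([ray(c,uv),ray(s,suv)]))
E
```

```text
one [0.461 0.084] yaw 88.31174242945784 1.6696243570511113 1.2812834310351677
  tri [0.444 0.205 0.005]
two [ 0.18  -0.203] yaw 89.04311325957299 1.2859595821781569 0.745111582374477
  tri [ 0.45  -0.204  0.006]
three [0.465 0.086] yaw 88.31174242945784 1.6958725592339063 1.3014265167593577
  tri [0.664 0.259 0.001]
lid [0.469 0.088] yaw 88.31174242945782 1.7286828119623996 1.3266053739145949
  tri [ 0.447  0.01  -0.003]
base [0.469 0.087] yaw 88.31174242945782 1.7234331715258404 1.322576756769757
  tri [ 0.643 -0.234 -0.003]
```

Request:
arm_command(translation=[[0.5,0,-0.5],[1,0,-0.9],[1,0,-0.9]], rotation=[[0,0,0],[0,0,0],[0,0,0]], grip=[-1,-1,-1])

```text
time_s: 1.55
position: [0.3188, 0.4554, 0.2443]
tcp_rot: [[0.894, -0.001, 0.448], [-0.448, -0.003, 0.894], [0.001, -1.0, -0.004]]
force: [-0.6, 0.0, 0.1]
opening: 1.001
```

Request:
arm_command(translation=[[0.5,0,-0.4],[1,0,-0.8]], rotation=[[0,0,0],[0,0,0]], grip=[-1,-1])

```text
time_s: 1.75
position: [0.3606, 0.3686, 0.2449]
tcp_rot: [[0.896, 0.001, 0.444], [-0.444, 0.001, 0.896], [0.001, -1.0, 0.002]]
force: [1.0, -0.4, -0.1]
opening: 1.002
```

Request:
arm_command(translation=[[0.5,0,-0.4],[1,0,-0.8],[1,0,-0.8],[1,0,-0.8]], rotation=[[0,0,0],[0,0,0],[0,0,0],[0,0,0]], grip=[-1,-1,-1,-1])

```text
time_s: 2.15
position: [0.4041, 0.2753, 0.2448]
tcp_rot: [[0.894, 0.0, 0.449], [-0.449, 0.001, 0.894], [-0.0, -1.0, 0.001]]
force: [-0.7, 0.3, 1.1]
opening: 1.001
```

```bash
python3 - <<'E'
from h import *
np.set_printoptions(precision=3,suppress=True)
s=bot.read_state();print(s["position"],s["time_s"])
c=cap("wrist","w1.png");print(c["Twc"]);print(proj(c,[.444,.205,0.0]))
for m in models.spot_point("wrist","bin_one"): print(m["conf"],np.array(m["point"])*[512,384])
E
```

```text
[0.404 0.275 0.245] 2.15
[[ 0.449  0.866  0.219  0.345]
 [ 0.894 -0.435 -0.109  0.306]
 [ 0.001  0.245 -0.969  0.386]
 [ 0.     0.     0.     1.   ]]
[[218.759 221.608]]
0.91 [212.582 219.802]
```

View pics/w1.png

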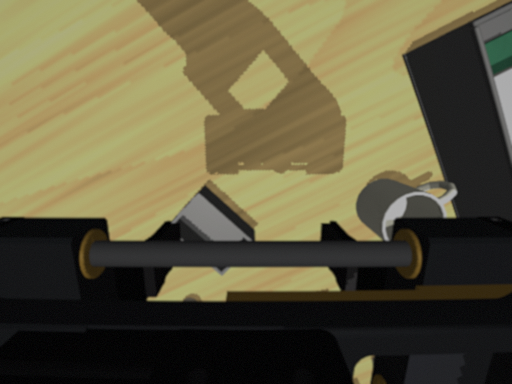

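The wrist view shows bin_one at about (215,225), half hidden by the gripper. I'll shift forward along tool x and turn towards the bin's yaw.

Request:
arm_command(translation=[[0.5,0,0],[1,0,0]], rotation=[[0,0,0],[0,0,0]], grip=[-1,-1])

```text
time_s: 2.45
position: [0.4741, 0.2423, 0.2447]
tcp_rot: [[0.898, -0.0, 0.441], [-0.441, 0.001, 0.898], [-0.0, -1.0, 0.001]]
force: [0.4, 0.7, 0.5]
opening: 1.003
```

Request:
arm_command(translation=[[0.3,0,0.1],[0.6,0,0.2],[0.6,0,0.2],[0.6,0,0.2],[0.6,0,0.2]], rotation=[[0,-0.14,0],[0,-0.28,0],[0,-0.42,0],[0,-0.56,0],[0,-0.7,0]], grip=[-1,-1,-1,-1,-1])

```text
time_s: 2.95
position: [0.5242, 0.2354, 0.2442]
tcp_rot: [[0.961, -0.001, -0.277], [0.277, 0.0, 0.961], [-0.001, -1.0, 0.001]]
force: [-0.1, -0.4, -0.5]
opening: 1.004
```

Request:
arm_command(translation=[[0,0,0]], rotation=[[0,0,0]], grip=[-1])

```text
time_s: 3.05
position: [0.5242, 0.2352, 0.2443]
tcp_rot: [[0.963, -0.0, -0.271], [0.271, 0.0, 0.963], [-0.0, -1.0, 0.0]]
force: [0.4, 0.2, -0.2]
opening: 1.003
```

```bash
python3 - <<'E'
from h import *
np.set_printoptions(precision=3,suppress=True)
s=bot.read_state();print(s["position"],s["tcp_rot"],s["time_s"])
c=cap("wrist","w2.png");print(c["mtx"]);print(proj(c,[.444,.205,0.0]))
for m in models.spot_point("wrist","bin_one"): print(m["conf"],np.array(m["point"])*[512,384])
E
```

```text
[0.524 0.235 0.244] [[ 0.963 -0.    -0.271]
 [ 0.271  0.     0.963]
 [-0.    -1.     0.   ]] 3.05
[[278.674   0.    250.066]
 [  0.    278.674 197.455]
 [  0.      0.      1.   ]]
[[243.899 112.565]]
0.91 [240.026 111.514]
```

View pics/w2.png

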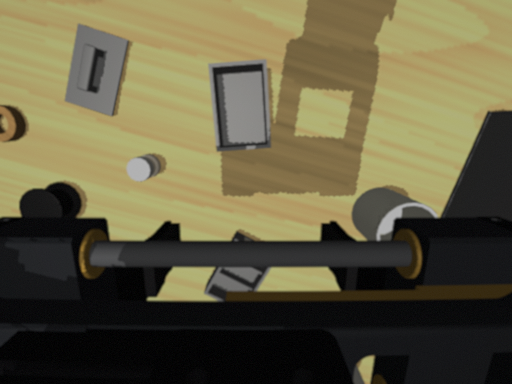

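bin_one is fully visible, with rim corners at about (209,63), (267,60), (271,148) and (217,150). The lid shows at (97,70) with plate corners (81,24), (130,38), (113,115) and (65,99), and bin_three at (237,268) is partly hidden. I'll fit the known rectangles, with height left free as a check.

```bash
cat >> h.py <<'E'
from scipy.optimize import least_squares
def fit(c,q,z,L=.096,W=.064,sub=True):
    """q: 4 pixel corners in cyclic order, first edge = long or short; returns x,y,yaw at fixed z, and free-z fit"""
    q=np.array(q,np.float32)
    if sub:
        g=cv2.cvtColor(c["image"],cv2.COLOR_BGR2GRAY)
        q2=cv2.cornerSubPix(g,q.reshape(-1,1,2).copy(),(3,3),(-1,-1),(3,30,.05)).reshape(-1,2)
        q=np.where(np.linalg.norm(q2-q,axis=1,keepdims=True)<3,q2,q)
    P=np.array([onz(c,p,z) for p in q]);e=[np.linalg.norm(P[1]-P[0]),np.linalg.norm(P[2]-P[1])]
    e1=(P[1]-P[0]+P[2]-P[3]) if e[0]>e[1] else (P[2]-P[1]+P[3]-P[0])
    y0=np.arctan2(e1[1],e1[0]); 
    if np.cos(y0)<0:y0+=np.pi
    def cor(v,z):
        r=np.array([[np.cos(v[2]),-np.sin(v[2])],[np.sin(v[2]),np.cos(v[2])]])
        k=np.array([[-L,-W],[L,-W],[L,W],[-L,W]])/2@r.T+v[:2]
        return proj(c,np.c_[k,np.full(4,z)])
    def res(v,z):
        k=cor(v,z);d=[np.min(np.linalg.norm(k-p,axis=1)) for p in q]
        i=[np.argmin(np.linalg.norm(k-p,axis=1)) for p in q];return (k[i]-q).ravel()
    v0=[*P[:,:2].mean(0),y0]
    a=least_squares(lambda v:res(v,z),v0);b=least_squares(lambda v:res(v,v[3]),[*a.x,z])
    f=lambda x:np.r_[x[:2],np.degrees(x[2]),x[3:]].round(4)
    print("fixed z",f(a.x),"rms px",np.sqrt(np.mean(a.fun**2)).round(2)," free z",f(b.x),np.sqrt(np.mean(b.fun**2)).round(2));return a.x
E
python3 - <<'E'
from h import *
c=cap("wrist")
fit(c,[(209,63),(267,60),(271,148),(217,150)],.055)
fit(c,[(81,24),(130,38),(113,115),(65,99)],.010)
E
```

```text
fixed z [ 0.4409  0.2009 19.6578] rms px 0.32  free z [ 0.4408  0.2008 19.6578  0.0536] 0.28
fixed z [ 0.4453  0.0099 -2.6883] rms px 0.23  free z [ 0.4453  0.0101 -2.6908  0.0103] 0.23
```

Request:
arm_command(translation=[[-0.5,0.2,-0.06],[-1,0.5,-0.13],[-1,0.5,-0.13]], rotation=[[0,-0.03,0],[0,-0.067,0],[0,-0.067,0]], grip=[-1,-1,-1])

```text
time_s: 3.5
position: [0.4375, 0.1994, 0.2]
tcp_rot: [[0.942, -0.022, -0.334], [0.334, -0.004, 0.943], [-0.023, -1.0, 0.003]]
force: [-0.7, 0.2, -0.2]
opening: 1.0
```

Request:
arm_command(translation=[[-0.11,0.5,0],[-0.11,1,0],[-0.11,1,0]], rotation=[[0,0,0],[0,0,0],[0,0,0]], grip=[-1,-1,-1])

```text
time_s: 3.8
position: [0.4391, 0.1983, 0.1209]
tcp_rot: [[0.943, -0.01, -0.333], [0.333, -0.002, 0.943], [-0.01, -1.0, 0.002]]
force: [-1.1, -0.8, 1.0]
opening: 1.0
```

```bash
python3 - <<'E'
from h import *
s=bot.read_state();T=np.array(s["tcp_rot"]);print(s["position"],T.T@(np.array([.441,.201,.043])-s["position"])/.08,np.degrees(np.arctan2(T[1,0],T[0,0])))
E
```

```text
[0.43905873 0.19829638 0.12089644] [0.04425142 0.97333578 0.02219411] 19.472070356135987
```

Request:
arm_command(translation=[[0,0.4,0],[0,0.8,0],[0,0.97,0],[0,0.97,0]], rotation=[[0,0,0],[0,0,0],[0,0,0],[0,0,0]], grip=[-1,-1,-1,-1])

```text
time_s: 4.2
position: [0.4427, 0.199, 0.0467]
tcp_rot: [[0.943, -0.001, -0.334], [0.334, -0.0, 0.943], [-0.001, -1.0, 0.0]]
force: [-0.5, 0.1, -0.4]
opening: 0.999
```

Request:
arm_command(translation=[[0,0,0],[0,0,0],[0,0,0],[0,0,0],[0,0,0]], rotation=[[0,0,0],[0,0,0],[0,0,0],[0,0,0],[0,0,0]], grip=[1,1,1,1,1])

```text
time_s: 4.7
position: [0.4429, 0.199, 0.048]
tcp_rot: [[0.942, 0.002, -0.335], [0.335, 0.001, 0.942], [0.002, -1.0, -0.0]]
force: [0.1, 0.2, 6.2]
opening: 0.734
```

Request:
arm_command(translation=[[0,0,0],[0,0,0]], rotation=[[0,0,0],[0,0,0]], grip=[1,1])

```text
time_s: 4.9
position: [0.4429, 0.199, 0.048]
tcp_rot: [[0.942, 0.002, -0.335], [0.334, 0.001, 0.942], [0.002, -1.0, -0.0]]
force: [-0.1, 0.9, 6.4]
opening: 0.735
```

bin_one is gripped: the opening of 0.735 is about 64 mm. Now I lift it and carry it towards a lookout beyond the base.

Request:
arm_command(translation=[[0,-0.4,0],[0,-0.9,0],[0,-1,0],[0,-1,0]], rotation=[[0,0,0],[0,0.1,0],[0,0.2,0],[0,0.3,0]], grip=[1,1,1,1])

```text
time_s: 5.3
position: [0.4432, 0.1989, 0.129]
tcp_rot: [[1.0, 0.004, -0.023], [0.023, 0.001, 1.0], [0.004, -1.0, 0.001]]
force: [-0.3, -0.2, -2.2]
opening: 0.735
```

Request:
arm_command(translation=[[0.3,-0.15,-0.45],[0.64,-0.25,-0.9]], rotation=[[0,0,0],[0,0,0]], grip=[1,1])

```text
time_s: 5.5
position: [0.4943, 0.1282, 0.1474]
tcp_rot: [[1.0, -0.002, -0.03], [0.03, -0.0, 1.0], [-0.002, -1.0, 0.0]]
force: [1.3, 1.7, -2.0]
opening: 0.734
```

Request:
arm_command(translation=[[0.32,-0.15,-0.45],[0.64,-0.25,-0.9]], rotation=[[0,0,0],[0,0,0]], grip=[1,1])

```text
time_s: 5.7
position: [0.5491, 0.0561, 0.1676]
tcp_rot: [[1.0, -0.0, -0.027], [0.027, 0.0, 1.0], [-0.0, -1.0, 0.0]]
force: [-0.2, -0.4, -1.9]
opening: 0.729
```

Request:
arm_command(translation=[[0.32,-0.15,-0.45],[0.64,-0.25,-0.9]], rotation=[[0,0,0],[0,0,0]], grip=[1,1])

```text
time_s: 5.9
position: [0.6021, -0.0147, 0.1875]
tcp_rot: [[1.0, -0.0, -0.027], [0.027, 0.0, 1.0], [-0.0, -1.0, 0.0]]
force: [0.9, 0.0, -2.3]
opening: 0.732
```

Request:
arm_command(translation=[[0.32,-0.15,-0.45],[0.64,-0.25,-0.9]], rotation=[[0,0,0],[0,0,0]], grip=[1,1])

```text
time_s: 6.1
position: [0.6552, -0.0852, 0.2074]
tcp_rot: [[1.0, -0.001, -0.027], [0.027, 0.0, 1.0], [-0.001, -1.0, 0.0]]
force: [0.9, 0.7, -1.4]
opening: 0.734
```

Request:
arm_command(translation=[[0.32,-0.15,-0.45],[0.64,-0.25,-0.9]], rotation=[[0,0,0],[0,0,0]], grip=[1,1])

```text
time_s: 6.3
position: [0.7083, -0.1557, 0.2272]
tcp_rot: [[1.0, -0.001, -0.027], [0.027, 0.0, 1.0], [-0.001, -1.0, 0.0]]
force: [1.3, 0.2, -2.7]
opening: 0.735
```

Request:
arm_command(translation=[[0.32,-0.15,-0.45],[0.64,-0.25,-0.9],[0.64,-0.25,-0.9],[0.64,-0.25,-0.9]], rotation=[[0,0,0],[0,0,0],[0,0,0],[0,0,0]], grip=[1,1,1,1])

```text
time_s: 6.7
position: [0.7604, -0.2257, 0.2453]
tcp_rot: [[1.0, -0.003, -0.025], [0.025, 0.002, 1.0], [-0.003, -1.0, 0.002]]
force: [-0.4, 0.9, -2.5]
opening: 0.733
```

```bash
python3 - <<'E'
from h import *
s=bot.read_state();print(s["position"],s["tcp_rot"],s["opening"],s["force"])
c=cap("wrist","w3.png");print(proj(c,[.643,-.234,0.0]))
for m in models.spot_point("wrist","base"): print(m["conf"],np.array(m["point"])*[512,384])
E
```

```text
[ 0.76035401 -0.2256791   0.24528592] [[ 0.99967409 -0.00263933 -0.02539199]
 [ 0.0253962   0.00157493  0.99967622]
 [-0.00259849 -0.99999528  0.00164144]] 0.7334269334536325 [-0.35607894  0.89493525 -2.52722089]
[[245.12076725  87.70887798]]
0.96 [246.9888  83.0976]
```

View pics/w3.png

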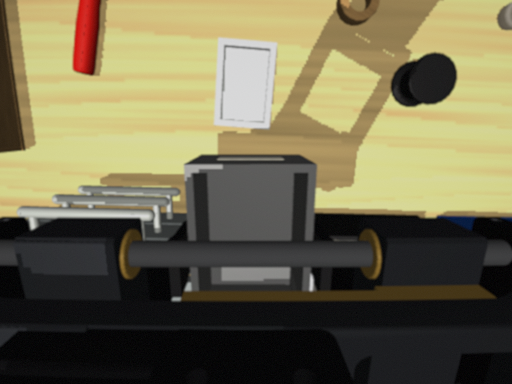

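The base is clear at (245,83), with outer corners at about (219,38), (276,41), (270,128) and (214,124). The held bin hangs level and square in the jaws.

```bash
cat >> h.py <<'E'
def go(p,yaw=None):
    s=bot.read_state();T=np.array(s["tcp_rot"]);p=np.array(p,float)
    y=np.degrees(np.arctan2(T[1,0],T[0,0]))
    print("pos",np.round(s["position"],4),"yaw",y.round(2),"F",np.round(s["force"],1),"open",round(s["opening"],3),"t",s["time_s"])
    print(" shift/.08:",(T.T@(p-s["position"])/.08).round(3)," rot y share:",None if yaw is None else round(-(yaw-y)/60,4))
E
python3 - <<'E'
from h import *
c=cap("wrist")
v=fit(c,[(219,38),(276,41),(270,128),(214,124)],.014,.104,.072)
# held bin offset: TCP minus bin origin in the bin frame at the grasp
a=np.radians(19.66);d=np.array([.4429-.4409,.199-.2009]);dl=np.array([[np.cos(a),np.sin(a)],[-np.sin(a),np.cos(a)]])@d
b=v[2];t=v[:2]+np.array([[np.cos(b),-np.sin(b)],[np.sin(b),np.cos(b)]])@dl
print(dl,t);go([*t,.156],np.degrees(b))
E
```

```text
fixed z [ 0.6405 -0.2338 -2.071 ] rms px 0.93  free z [ 0.6403 -0.2339 -2.0702  0.0129] 0.92
[ 0.00124418 -0.00246212] [ 0.64161214 -0.23635485]
pos [ 0.7599 -0.2231  0.2459] yaw 1.62 F [-0.7  0.6 -1.8] open 0.731 t 6.85
 shift/.08: [-1.48   1.127 -0.126]  rot y share: 0.0615
```

Request:
arm_command(translation=[[-0.5,0.3,-0.05],[-1,0.6,-0.1],[-1,0.6,-0.1]], rotation=[[0,0.03,0],[0,0.06,0],[0,0.06,0]], grip=[1,1,1])

```text
time_s: 7.15
position: [0.6679, -0.2291, 0.191]
tcp_rot: [[0.999, -0.026, 0.036], [-0.036, 0.012, 0.999], [-0.027, -1.0, 0.011]]
force: [-1.1, 0.7, -2.8]
opening: 0.735
```

Request:
arm_command(translation=[[-0.3,0.3,0],[-0.48,0.6,0],[-0.48,0.9,0],[-0.48,0.9,0],[-0.48,0.9,0]], rotation=[[0,0,0],[0,0,0],[0,0,0],[0,0,0],[0,0,0]], grip=[1,1,1,1,1])

```text
time_s: 7.65
position: [0.6431, -0.2327, 0.1274]
tcp_rot: [[0.999, -0.0, 0.034], [-0.034, 0.0, 0.999], [-0.0, -1.0, 0.0]]
force: [-0.0, -0.8, -2.1]
opening: 0.732
```

```bash
python3 - <<'E'
from h import *
go([.6417,-.2339,.056],-2.07)
E
```

```text
pos [ 0.6431 -0.2327  0.1274] yaw -1.97 F [-0.  -0.8 -2.1] open 0.732 t 7.65
 shift/.08: [-0.017  0.892 -0.016]  rot y share: 0.0016
```

Lowering onto the base, slow at the end, and watching the force.

Request:
arm_command(translation=[[-0.02,0.3,-0.02],[-0.02,0.55,-0.02],[-0.02,0.7,-0.02],[-0.02,0.78,-0.02],[-0.02,0.84,-0.02]], rotation=[[0,0,0],[0,0,0],[0,0,0],[0,0,0],[0,0,0]], grip=[1,1,1,1,1])

```text
time_s: 8.15
position: [0.6422, -0.2353, 0.0604]
tcp_rot: [[0.999, 0.002, 0.035], [-0.035, -0.001, 0.999], [0.002, -1.0, -0.001]]
force: [0.4, 0.3, -0.8]
opening: 0.728
```

Request:
arm_command(translation=[[0,0.03,0],[0,0.05,0],[0,0.05,0]], rotation=[[0,0,0],[0,0,0],[0,0,0]], grip=[1,1,1])

```text
time_s: 8.45
position: [0.6417, -0.2353, 0.0562]
tcp_rot: [[0.999, 0.001, 0.036], [-0.036, -0.0, 0.999], [0.001, -1.0, -0.0]]
force: [0.3, -0.5, -2.0]
opening: 0.731
```

Request:
arm_command(translation=[[0,0.02,0],[0,0.03,0],[0,0.04,0],[0,0.04,0]], rotation=[[0,0,0],[0,0,0],[0,0,0],[0,0,0]], grip=[1,1,1,1])

```text
time_s: 8.85
position: [0.6418, -0.2354, 0.0561]
tcp_rot: [[0.999, 0.001, 0.036], [-0.036, -0.001, 0.999], [0.001, -1.0, -0.001]]
force: [-4.4, 1.2, 11.6]
opening: 0.73
```

Contact came at the expected height (TCP z 0.056, force 11.6 N up). I'll release, retreat up, then move to the bin_two lookout.

Request:
arm_command(translation=[[0,-0.02,0],[0,-0.04,0],[0,-0.04,0],[0,-0.04,0],[0,-0.04,0]], rotation=[[0,0,0],[0,0,0],[0,0,0],[0,0,0],[0,0,0]], grip=[-1,-1,-1,-1,-1])

```text
time_s: 9.35
position: [0.6413, -0.2351, 0.0554]
tcp_rot: [[0.999, -0.0, 0.036], [-0.036, 0.0, 0.999], [-0.0, -1.0, 0.0]]
force: [-0.3, 0.1, 0.2]
opening: 0.985
```

Request:
arm_command(translation=[[0,-0.4,0],[0,-1,0],[0,-1,0]], rotation=[[0,0,0],[0,0,0],[0,0,0]], grip=[-1,-1,-1])

```text
time_s: 9.65
position: [0.6456, -0.2374, 0.1425]
tcp_rot: [[0.999, 0.012, 0.035], [-0.035, -0.007, 0.999], [0.012, -1.0, -0.006]]
force: [1.1, -0.2, 1.1]
opening: 0.999
```

Request:
arm_command(translation=[[-0.4,-0.5,0],[-0.9,-1,0],[-1,-1,0]], rotation=[[0,0.08,0],[0,0.16,0],[0,0.17,0]], grip=[-1,-1,-1])

```text
time_s: 9.95
position: [0.5606, -0.2328, 0.2188]
tcp_rot: [[0.977, 0.003, 0.214], [-0.214, -0.003, 0.977], [0.004, -1.0, -0.002]]
force: [1.3, -0.2, 1.0]
opening: 1.001
```

Request:
arm_command(translation=[[-0.2,-0.3,0],[-0.2,-0.3,0],[-0.2,-0.3,0]], rotation=[[0,0,0],[0,0,0],[0,0,0]], grip=[-1,-1,-1])

```text
time_s: 10.25
position: [0.5461, -0.2291, 0.2395]
tcp_rot: [[0.977, 0.001, 0.212], [-0.212, -0.0, 0.977], [0.001, -1.0, -0.0]]
force: [0.5, 0.0, -1.2]
opening: 1.001
```

```bash
python3 - <<'E'
from h import *
go([.447,-.207,.2])
c=cap("wrist","w4.png");print(proj(c,[.447,-.207,0.0]))
d=cap("scene");i=d["image"][150:230,110:260]
a=np.vstack([c["image"],cv2.resize(i,(512,273),interpolation=cv2.INTER_CUBIC)[:216]]);cv2.imwrite("pics/w4b.png",a)
E
```

```text
pos [ 0.5461 -0.2291  0.2395] yaw -12.24 F [ 0.5  0.  -1.2] open 1.001 t 10.25
 shift/.08: [-1.269  0.493  0.008]  rot y share: None
[[250.00521151  99.481093  ]]
```

View pics/w4b.png

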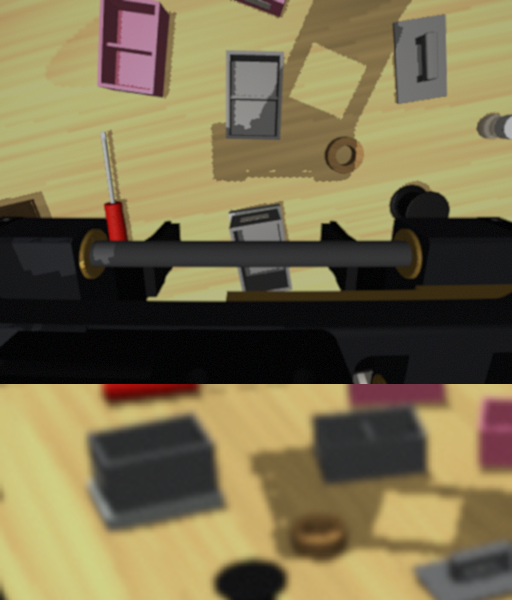

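The wrist view shows the grey one-divider bin_two with rim corners at about (228,52), (284,51), (281,139) and (226,137). The scene crop shows bin_one sitting level in the base.

```bash
python3 - <<'E'
from h import *
c=cap("wrist")
v=fit(c,[(228,52),(284,51),(281,139),(226,137)],.045)
go([*v[:2],.035],np.degrees(v[2]))
E
```

```text
fixed z [  0.4494  -0.2024 -13.3039] rms px 1.79  free z [  0.4482  -0.2019 -13.306    0.0339] 1.35
pos [ 0.5459 -0.2287  0.2382] yaw -12.22 F [-0.3  0.4  0.6] open 0.998 t 10.4
 shift/.08: [-1.244  2.543  0.065]  rot y share: 0.0181
```

Request:
arm_command(translation=[[-0.5,0.2,0.03],[-1,0.5,0.06],[-1,0.5,0.06]], rotation=[[0,0.018,0],[0,0.018,0],[0,0.018,0]], grip=[-1,-1,-1])

```text
time_s: 10.7
position: [0.4583, -0.2003, 0.194]
tcp_rot: [[0.973, -0.019, 0.231], [-0.23, 0.014, 0.973], [-0.022, -1.0, 0.009]]
force: [0.1, 0.3, -0.5]
opening: 0.999
```

Request:
arm_command(translation=[[-0.24,0.4,0],[-0.24,0.9,0],[-0.24,1,0],[-0.24,1,0]], rotation=[[0,0,0],[0,0,0],[0,0,0],[0,0,0]], grip=[-1,-1,-1,-1])

```text
time_s: 11.1
position: [0.4497, -0.2025, 0.1181]
tcp_rot: [[0.973, -0.003, 0.23], [-0.23, 0.002, 0.973], [-0.004, -1.0, 0.002]]
force: [0.0, 0.8, 0.8]
opening: 1.0
```

```bash
python3 - <<'E'
from h import *
go([.4492,-.2022,.036],-13.3)
E
```

```text
pos [ 0.4497 -0.2025  0.1181] yaw -13.31 F [0.  0.8 0.8] open 1.0 t 11.1
 shift/.08: [-0.003  1.027  0.   ]  rot y share: -0.0002
```

Request:
arm_command(translation=[[0,0.4,0],[0,0.8,0],[0,1,0],[0,1,0]], rotation=[[0,0,0],[0,0,0],[0,0,0],[0,0,0]], grip=[-1,-1,-1,-1])

```text
time_s: 11.5
position: [0.4505, -0.2031, 0.0391]
tcp_rot: [[0.973, -0.001, 0.23], [-0.23, 0.001, 0.973], [-0.001, -1.0, 0.0]]
force: [-0.2, 0.9, 0.7]
opening: 1.004
```

Request:
arm_command(translation=[[0,0,0],[0,0,0],[0,0,0],[0,0,0],[0,0,0]], rotation=[[0,0,0],[0,0,0],[0,0,0],[0,0,0],[0,0,0]], grip=[1,1,1,1,1])

```text
time_s: 12.0
position: [0.4506, -0.2034, 0.0408]
tcp_rot: [[0.973, 0.002, 0.23], [-0.23, -0.002, 0.973], [0.002, -1.0, -0.001]]
force: [0.3, 0.6, 6.7]
opening: 0.735
```

Request:
arm_command(translation=[[0,0,0],[0,0,0]], rotation=[[0,0,0],[0,0,0]], grip=[1,1])

```text
time_s: 12.2
position: [0.4506, -0.2034, 0.0408]
tcp_rot: [[0.973, 0.002, 0.23], [-0.23, -0.002, 0.973], [0.002, -1.0, -0.001]]
force: [-0.2, -0.0, 7.0]
opening: 0.729
```

Request:
arm_command(translation=[[0,-0.4,0],[0,-0.9,0],[0,-1,0]], rotation=[[0,0,0],[0,0,0],[0,0,0]], grip=[1,1,1])

```text
time_s: 12.5
position: [0.4515, -0.2039, 0.1229]
tcp_rot: [[0.973, 0.005, 0.23], [-0.23, -0.004, 0.973], [0.006, -1.0, -0.003]]
force: [1.1, -0.2, -2.0]
opening: 0.732
```

Request:
arm_command(translation=[[0,-0.5,0],[0.25,-1,0],[0.5,-1,0]], rotation=[[0,-0.06,0],[0,-0.12,0],[0,-0.19,0]], grip=[1,1,1])

```text
time_s: 12.8
position: [0.4914, -0.2136, 0.2044]
tcp_rot: [[0.999, 0.008, 0.031], [-0.031, -0.006, 1.0], [0.008, -1.0, -0.005]]
force: [0.9, -2.0, -1.7]
opening: 0.735
```

Request:
arm_command(translation=[[0.4,-0.1,-0.02],[0.85,-0.22,-0.04]], rotation=[[0,0,0],[0,0,0]], grip=[1,1])

```text
time_s: 13.0
position: [0.5562, -0.217, 0.2168]
tcp_rot: [[0.999, -0.003, 0.034], [-0.034, 0.002, 0.999], [-0.003, -1.0, 0.001]]
force: [0.8, -0.4, -1.8]
opening: 0.735
```

Request:
arm_command(translation=[[0.4,-0.1,-0.02],[0.85,-0.22,-0.04]], rotation=[[0,0,0],[0,0,0]], grip=[1,1])

```text
time_s: 13.2
position: [0.6246, -0.2225, 0.2337]
tcp_rot: [[0.999, -0.003, 0.034], [-0.034, 0.002, 0.999], [-0.003, -1.0, 0.001]]
force: [0.2, -0.2, -1.9]
opening: 0.73
```

Request:
arm_command(translation=[[0.4,-0.1,-0.02],[0.85,-0.22,-0.04]], rotation=[[0,0,0],[0,0,0]], grip=[1,1])

```text
time_s: 13.4
position: [0.6925, -0.228, 0.251]
tcp_rot: [[0.999, -0.003, 0.034], [-0.034, 0.002, 0.999], [-0.004, -1.0, 0.001]]
force: [1.5, -0.8, -1.7]
opening: 0.732
```

Request:
arm_command(translation=[[0.4,-0.1,-0.02],[0.85,-0.22,-0.04],[0.85,-0.22,-0.04],[0.85,-0.22,-0.04]], rotation=[[0,0,0],[0,0,0],[0,0,0],[0,0,0]], grip=[1,1,1,1])

```text
time_s: 13.8
position: [0.7597, -0.2335, 0.2677]
tcp_rot: [[0.999, -0.004, 0.033], [-0.033, 0.001, 0.999], [-0.004, -1.0, 0.001]]
force: [-0.5, -0.1, -1.6]
opening: 0.731
```

```bash
python3 - <<'E'
from h import *
go([.642,-.235,.098],-2)
c=cap("wrist","w5.png");print(proj(c,[.6403,-.2352,0.063]))
E
```

```text
pos [ 0.7597 -0.2335  0.2677] yaw -1.89 F [-0.5 -0.1 -1.6] open 0.731 t 13.8
 shift/.08: [-1.463  2.127 -0.07 ]  rot y share: 0.0019
[[244.33786019  81.45195082]]
```

View pics/w5.png

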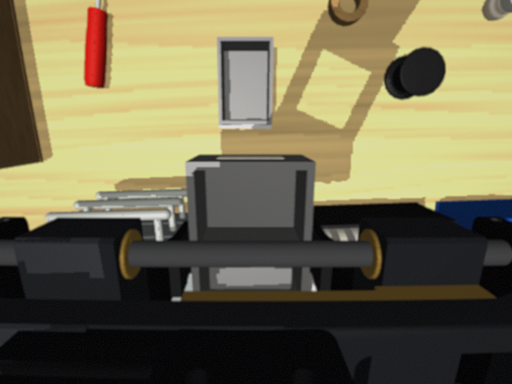

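bin_one's rim, with corners at about (218,38), (273,38), (271,128) and (219,127), is centred near (245,82). The prediction was (244,81), so I'll place bin_two.

Request:
arm_command(translation=[[-0.5,0.2,-0.03],[-1,0.5,-0.07],[-1,0.5,-0.07]], rotation=[[0,0,0],[0,0,0],[0,0,0]], grip=[1,1,1])

```text
time_s: 14.15
position: [0.6651, -0.2318, 0.2211]
tcp_rot: [[0.999, -0.029, 0.036], [-0.036, 0.014, 0.999], [-0.029, -1.0, 0.013]]
force: [0.0, 0.5, -2.6]
opening: 0.733
```

Request:
arm_command(translation=[[-0.3,0.4,0],[-0.46,0.8,0],[-0.46,0.95,0],[-0.46,0.95,0],[-0.46,0.95,0]], rotation=[[0,0,0],[0,0,0],[0,0,0],[0,0,0],[0,0,0]], grip=[1,1,1,1,1])

```text
time_s: 14.65
position: [0.6446, -0.2363, 0.1552]
tcp_rot: [[0.999, 0.002, 0.034], [-0.034, -0.001, 0.999], [0.002, -1.0, -0.001]]
force: [0.7, -1.4, -1.5]
opening: 0.734
```

```bash
python3 - <<'E'
from h import *
go([.642,-.235,.098],-2)
E
```

```text
pos [ 0.6446 -0.2363  0.1552] yaw -1.92 F [ 0.7 -1.4 -1.5] open 0.734 t 14.65
 shift/.08: [-0.035  0.715  0.015]  rot y share: 0.0013
```

Request:
arm_command(translation=[[-0.03,0.25,0.015],[-0.03,0.45,0.015],[-0.03,0.58,0.015],[-0.03,0.65,0.015],[-0.03,0.68,0.015]], rotation=[[0,0,0],[0,0,0],[0,0,0],[0,0,0],[0,0,0]], grip=[1,1,1,1,1])

```text
time_s: 15.15
position: [0.6411, -0.2343, 0.0992]
tcp_rot: [[0.999, -0.0, 0.033], [-0.033, 0.0, 0.999], [-0.0, -1.0, 0.0]]
force: [0.4, 0.2, -0.9]
opening: 0.736
```

Request:
arm_command(translation=[[0,0.02,0],[0,0.04,0],[0,0.06,0],[0,0.06,0]], rotation=[[0,0,0],[0,0,0],[0,0,0],[0,0,0]], grip=[1,1,1,1])

```text
time_s: 15.55
position: [0.6415, -0.2346, 0.0979]
tcp_rot: [[0.999, 0.001, 0.033], [-0.033, -0.001, 0.999], [0.002, -1.0, -0.001]]
force: [-3.4, 1.8, 8.4]
opening: 0.733
```

Request:
arm_command(translation=[[0,-0.02,0],[0,-0.04,0],[0,-0.04,0],[0,-0.04,0],[0,-0.04,0]], rotation=[[0,0,0],[0,0,0],[0,0,0],[0,0,0],[0,0,0]], grip=[-1,-1,-1,-1,-1])

```text
time_s: 16.05
position: [0.6409, -0.2344, 0.0979]
tcp_rot: [[0.999, -0.0, 0.034], [-0.034, 0.0, 0.999], [-0.0, -1.0, 0.0]]
force: [0.1, -0.6, 0.7]
opening: 0.989
```

Request:
arm_command(translation=[[0,-0.4,0],[0,-0.9,0],[0,-1,0]], rotation=[[0,0,0],[0,0,0],[0,0,0]], grip=[-1,-1,-1])

```text
time_s: 16.35
position: [0.6437, -0.2358, 0.183]
tcp_rot: [[0.999, 0.008, 0.033], [-0.033, -0.004, 0.999], [0.008, -1.0, -0.004]]
force: [0.2, -0.8, 0.2]
opening: 1.0
```

Request:
arm_command(translation=[[0.1,-0.1,0.5],[0.25,-0.2,1]], rotation=[[0,0,0],[0,0,0]], grip=[-1,-1])

```text
time_s: 16.55
position: [0.6631, -0.1555, 0.1942]
tcp_rot: [[0.999, -0.001, 0.037], [-0.037, 0.0, 0.999], [-0.001, -1.0, 0.0]]
force: [0.3, -0.0, -0.7]
opening: 1.0
```

Request:
arm_command(translation=[[0.1,-0.1,0.5],[0.25,-0.2,1]], rotation=[[0,0,0],[0,0,0]], grip=[-1,-1])

```text
time_s: 16.75
position: [0.6858, -0.0743, 0.2097]
tcp_rot: [[0.999, -0.002, 0.034], [-0.034, 0.0, 0.999], [-0.002, -1.0, 0.0]]
force: [0.4, -0.6, 0.2]
opening: 0.997
```

Request:
arm_command(translation=[[0.1,-0.1,0.5],[0.25,-0.2,1]], rotation=[[0,0,0],[0,0,0]], grip=[-1,-1])

```text
time_s: 16.95
position: [0.7086, 0.0052, 0.2256]
tcp_rot: [[0.999, -0.002, 0.034], [-0.034, 0.0, 0.999], [-0.002, -1.0, 0.0]]
force: [0.7, 0.8, 0.9]
opening: 1.004
```

Request:
arm_command(translation=[[0.1,-0.1,0.5],[0.25,-0.2,1]], rotation=[[0,0,0],[0,0,0]], grip=[-1,-1])

```text
time_s: 17.15
position: [0.7312, 0.0845, 0.2415]
tcp_rot: [[0.999, -0.002, 0.033], [-0.033, -0.0, 0.999], [-0.002, -1.0, -0.0]]
force: [-0.2, -0.6, -0.4]
opening: 1.0
```

Request:
arm_command(translation=[[0.1,-0.05,0.5],[0.25,-0.1,1]], rotation=[[0,0,0],[0,0,0]], grip=[-1,-1])

```text
time_s: 17.35
position: [0.754, 0.1638, 0.2496]
tcp_rot: [[0.999, -0.001, 0.033], [-0.033, -0.0, 0.999], [-0.001, -1.0, -0.0]]
force: [0.8, -0.7, 0.2]
opening: 1.0
```

Request:
arm_command(translation=[[0.1,0,0.5],[0.35,0,0.9],[0.35,0,0.9],[0.35,0,0.9]], rotation=[[0,0.1,0],[0,0.22,0],[0,0.22,0],[0,0.22,0]], grip=[-1,-1,-1,-1])

```text
time_s: 17.75
position: [0.7841, 0.2338, 0.2482]
tcp_rot: [[0.966, -0.002, 0.258], [-0.258, -0.001, 0.966], [-0.002, -1.0, -0.002]]
force: [0.8, -1.1, 0.1]
opening: 1.0
```

```bash
python3 - <<'E'
from h import *
go([.664,.259,.2])
c=cap("wrist","w6.png");print(proj(c,[.664,.259,0]))
d=cap("scene");i=d["image"][130:230,110:298]
a=np.vstack([c["image"],cv2.resize(i,(512,273),interpolation=cv2.INTER_CUBIC)[:216]]);cv2.imwrite("pics/w6b.png",a)
E
```

```text
pos [0.7841 0.2338 0.2482] yaw -14.97 F [ 0.8 -1.1  0.1] open 1.0 t 17.75
 shift/.08: [-1.531  0.606 -0.082]  rot y share: None
[[244.77832477  84.04101992]]
```

View pics/w6b.png

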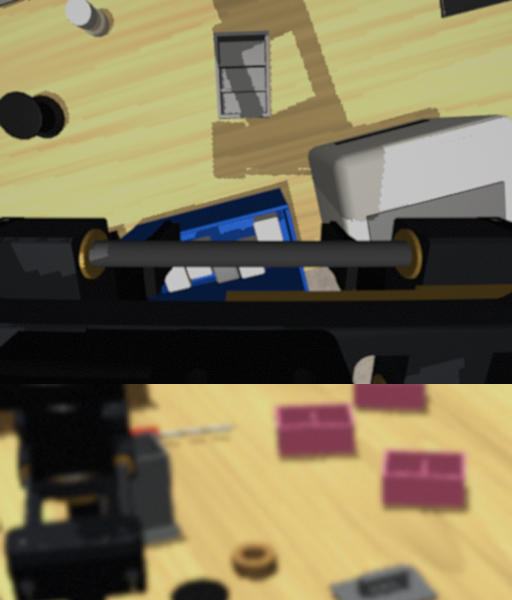

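bin_three, with two dividers, shows rim corners at about (214,32), (271,31), (270,118) and (219,117). The arm hides the tower in the scene view.

```bash
python3 - <<'E'
from h import *
c=cap("wrist")
v=fit(c,[(214,32),(271,31),(270,118),(219,117)],.035)
go([*v[:2],.029],np.degrees(v[2]))
E
```

```text
fixed z [  0.6591   0.2573 -13.6862] rms px 0.81  free z [  0.6596   0.2573 -13.6862   0.0373] 0.77
pos [0.7843 0.2314 0.2497] yaw -15.18 F [ 0.3 -0.7  0.8] open 0.999 t 17.9
 shift/.08: [-1.592  2.761 -0.094]  rot y share: -0.0248
```

Request:
arm_command(translation=[[-0.5,0.2,-0.05],[-1,0.5,-0.09],[-1,0.7,-0.09],[-1,0.7,-0.09]], rotation=[[0,-0.025,0],[0,-0.025,0],[0,-0.025,0],[0,-0.025,0]], grip=[-1,-1,-1,-1])

```text
time_s: 18.3
position: [0.7025, 0.2455, 0.1915]
tcp_rot: [[0.972, -0.007, 0.236], [-0.236, -0.002, 0.972], [-0.006, -1.0, -0.003]]
force: [0.8, -0.3, 0.5]
opening: 1.003
```

Request:
arm_command(translation=[[-0.3,0.4,0],[-0.59,0.8,0],[-0.59,1,0],[-0.59,1,0],[-0.59,1,0]], rotation=[[0,0,0],[0,0,0],[0,0,0],[0,0,0],[0,0,0]], grip=[-1,-1,-1,-1,-1])

```text
time_s: 18.8
position: [0.6632, 0.2576, 0.1157]
tcp_rot: [[0.972, 0.005, 0.237], [-0.237, 0.001, 0.972], [0.005, -1.0, 0.002]]
force: [-0.5, 0.7, 1.4]
opening: 0.997
```

```bash
python3 - <<'E'
from h import *
go([.6591,.2573,.029],-13.7)
E
```

```text
pos [0.6632 0.2576 0.1157] yaw -13.68 F [-0.5  0.7  1.4] open 0.997 t 18.8
 shift/.08: [-0.053  1.084 -0.018]  rot y share: 0.0003
```

Request:
arm_command(translation=[[-0.05,0.4,-0.015],[-0.05,0.8,-0.015],[-0.05,1,-0.015],[-0.05,1,-0.015]], rotation=[[0,0,0],[0,0,0],[0,0,0],[0,0,0]], grip=[-1,-1,-1,-1])

```text
time_s: 19.2
position: [0.6559, 0.2573, 0.0328]
tcp_rot: [[0.972, -0.002, 0.236], [-0.236, -0.001, 0.972], [-0.002, -1.0, -0.001]]
force: [-0.2, 0.5, -0.2]
opening: 1.0
```

Request:
arm_command(translation=[[0,0.05,0],[0,0.05,0]], rotation=[[0,0,0],[0,0,0]], grip=[-1,-1])

```text
time_s: 19.4
position: [0.6572, 0.258, 0.0317]
tcp_rot: [[0.972, 0.003, 0.236], [-0.236, 0.001, 0.972], [0.003, -1.0, 0.001]]
force: [0.2, -0.2, -0.1]
opening: 1.002
```

Request:
arm_command(translation=[[0,0,0],[0,0,0],[0,0,0],[0,0,0],[0,0,0]], rotation=[[0,0,0],[0,0,0],[0,0,0],[0,0,0],[0,0,0]], grip=[1,1,1,1,1])

```text
time_s: 19.9
position: [0.6558, 0.258, 0.0306]
tcp_rot: [[0.972, 0.001, 0.235], [-0.235, 0.0, 0.972], [0.001, -1.0, 0.0]]
force: [-0.4, 0.9, 2.0]
opening: 0.738
```

Request:
arm_command(translation=[[0,0,0],[0,0,0]], rotation=[[0,0,0],[0,0,0]], grip=[1,1])

```text
time_s: 20.1
position: [0.6558, 0.258, 0.0306]
tcp_rot: [[0.972, 0.001, 0.235], [-0.235, 0.0, 0.972], [0.0, -1.0, 0.0]]
force: [-1.4, 1.0, 3.5]
opening: 0.734
```

bin_three is gripped; carrying it to the tower lookout.

Request:
arm_command(translation=[[0,-0.4,0],[0,-0.9,0],[0,-1,0]], rotation=[[0,0,0],[0,0,0],[0,0,0]], grip=[1,1,1])

```text
time_s: 20.4
position: [0.6584, 0.2586, 0.1145]
tcp_rot: [[0.972, 0.008, 0.235], [-0.235, 0.002, 0.972], [0.007, -1.0, 0.004]]
force: [1.1, -0.5, -0.8]
opening: 0.729
```

Request:
arm_command(translation=[[0,-0.5,0],[0,-1,-0.25],[0,-1,-0.5]], rotation=[[0,-0.06,0],[0,-0.13,0],[0,-0.195,0]], grip=[1,1,1])

```text
time_s: 20.7
position: [0.6496, 0.2198, 0.1957]
tcp_rot: [[1.0, 0.012, 0.029], [-0.029, 0.002, 1.0], [0.012, -1.0, 0.002]]
force: [1.0, -0.3, -0.8]
opening: 0.73
```

Request:
arm_command(translation=[[0.13,-0.1,-0.47],[0.27,-0.2,-0.94]], rotation=[[0,0,0],[0,0,0]], grip=[1,1])

```text
time_s: 20.9
position: [0.664, 0.1428, 0.2052]
tcp_rot: [[1.0, -0.002, 0.031], [-0.031, -0.0, 1.0], [-0.002, -1.0, -0.0]]
force: [0.6, 0.2, -1.5]
opening: 0.733
```

Request:
arm_command(translation=[[0.13,-0.1,-0.47],[0.27,-0.2,-0.94]], rotation=[[0,0,0],[0,0,0]], grip=[1,1])

```text
time_s: 21.1
position: [0.6837, 0.0659, 0.221]
tcp_rot: [[0.999, -0.002, 0.033], [-0.033, 0.0, 0.999], [-0.002, -1.0, 0.0]]
force: [-0.3, 0.8, -0.6]
opening: 0.733
```

Request:
arm_command(translation=[[0.13,-0.1,-0.47],[0.27,-0.2,-0.94]], rotation=[[0,0,0],[0,0,0]], grip=[1,1])

```text
time_s: 21.3
position: [0.7028, -0.0101, 0.2369]
tcp_rot: [[0.999, -0.002, 0.034], [-0.034, 0.001, 0.999], [-0.002, -1.0, 0.0]]
force: [1.0, 0.6, -1.3]
opening: 0.735
```

Request:
arm_command(translation=[[0.13,-0.1,-0.47],[0.27,-0.2,-0.94]], rotation=[[0,0,0],[0,0,0]], grip=[1,1])

```text
time_s: 21.5
position: [0.7219, -0.086, 0.2528]
tcp_rot: [[0.999, -0.003, 0.034], [-0.034, 0.001, 0.999], [-0.003, -1.0, 0.001]]
force: [0.2, 0.1, -0.7]
opening: 0.738
```

Request:
arm_command(translation=[[0.13,-0.1,-0.47],[0.27,-0.2,-0.94]], rotation=[[0,0,0],[0,0,0]], grip=[1,1])

```text
time_s: 21.7
position: [0.741, -0.1618, 0.2686]
tcp_rot: [[0.999, -0.003, 0.034], [-0.034, 0.001, 0.999], [-0.003, -1.0, 0.001]]
force: [-0.3, 0.4, -1.1]
opening: 0.733
```

Request:
arm_command(translation=[[0.13,-0.1,-0.47],[0.27,-0.2,-0.94],[0.27,-0.2,-0.94],[0.27,-0.2,-0.94]], rotation=[[0,0,0],[0,0,0],[0,0,0],[0,0,0]], grip=[1,1,1,1])

```text
time_s: 22.1
position: [0.7599, -0.2375, 0.284]
tcp_rot: [[0.999, -0.002, 0.036], [-0.036, 0.002, 0.999], [-0.002, -1.0, 0.002]]
force: [-0.0, 0.9, -1.1]
opening: 0.733
```

```bash
python3 - <<'E'
from h import *
go([.6368,-.2341,.1266],-2)
c=cap("wrist","w7.png");print(proj(c,[.6402,-.2342,0.102]))
E
```

```text
pos [ 0.7599 -0.2375  0.284 ] yaw -2.04 F [-0.   0.9 -1.1] open 0.733 t 22.1
 shift/.08: [-1.535  1.972 -0.016]  rot y share: -0.0007
[[248.14951772  77.38961376]]
```

View pics/w7.png

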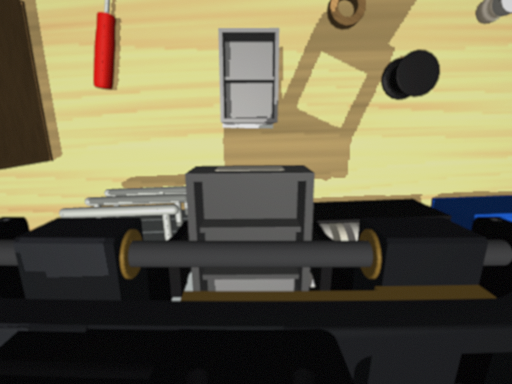

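bin_two's rim is seated and square, with corners at about (220,30), (279,30), (277,126) and (221,124). Its centre matches the prediction of (248,77).

Request:
arm_command(translation=[[-0.5,0.2,-0.01],[-1,0.4,-0.016],[-1,0.6,-0.016],[-1,0.6,-0.016]], rotation=[[0,0,0],[0,0,0],[0,0,0],[0,0,0]], grip=[1,1,1,1])

```text
time_s: 22.55
position: [0.6775, -0.2317, 0.2348]
tcp_rot: [[0.999, -0.007, 0.032], [-0.032, 0.004, 0.999], [-0.007, -1.0, 0.004]]
force: [0.9, -0.6, -1.7]
opening: 0.731
```

Request:
arm_command(translation=[[-0.3,0.3,0],[-0.53,0.6,0],[-0.53,0.8,0],[-0.53,0.8,0],[-0.53,0.8,0]], rotation=[[0,0,0],[0,0,0],[0,0,0],[0,0,0],[0,0,0]], grip=[1,1,1,1,1])

```text
time_s: 23.05
position: [0.64, -0.2333, 0.1752]
tcp_rot: [[0.999, 0.002, 0.032], [-0.032, -0.001, 0.999], [0.002, -1.0, -0.001]]
force: [0.9, -0.2, 0.1]
opening: 0.736
```

```bash
python3 - <<'E'
from h import *
go([.6368,-.2341,.1266],-2)
E
```

```text
pos [ 0.64   -0.2333  0.1752] yaw -1.84 F [ 0.9 -0.2  0.1] open 0.736 t 23.05
 shift/.08: [-0.041  0.607 -0.011]  rot y share: 0.0026
```

Request:
arm_command(translation=[[-0.04,0.2,-0.01],[-0.04,0.36,-0.01],[-0.04,0.48,-0.01],[-0.04,0.54,-0.01],[-0.04,0.57,-0.01]], rotation=[[0,0,0],[0,0,0],[0,0,0],[0,0,0],[0,0,0]], grip=[1,1,1,1,1])

```text
time_s: 23.55
position: [0.6352, -0.2341, 0.128]
tcp_rot: [[0.999, -0.0, 0.033], [-0.033, 0.0, 0.999], [-0.0, -1.0, 0.0]]
force: [1.2, -0.1, -1.1]
opening: 0.731
```

Request:
arm_command(translation=[[0,0.02,0],[0,0.04,0],[0,0.06,0],[0,0.06,0]], rotation=[[0,0,0],[0,0,0],[0,0,0],[0,0,0]], grip=[1,1,1,1])

```text
time_s: 23.95
position: [0.6354, -0.2343, 0.1266]
tcp_rot: [[0.999, 0.002, 0.033], [-0.033, -0.001, 0.999], [0.002, -1.0, -0.001]]
force: [-3.3, 2.2, 8.8]
opening: 0.732
```

Request:
arm_command(translation=[[0,-0.02,0],[0,-0.04,0],[0,-0.04,0],[0,-0.04,0],[0,-0.04,0]], rotation=[[0,0,0],[0,0,0],[0,0,0],[0,0,0],[0,0,0]], grip=[-1,-1,-1,-1,-1])

```text
time_s: 24.45
position: [0.6349, -0.2341, 0.1266]
tcp_rot: [[0.999, -0.0, 0.034], [-0.034, 0.0, 0.999], [-0.0, -1.0, 0.0]]
force: [0.6, -0.5, -0.5]
opening: 0.986
```

Request:
arm_command(translation=[[0,-0.4,0],[0,-0.9,0],[0,-1,0]], rotation=[[0,0,0],[0,0,0],[0,0,0]], grip=[-1,-1,-1])

```text
time_s: 24.75
position: [0.6376, -0.2356, 0.2118]
tcp_rot: [[0.999, 0.008, 0.033], [-0.033, -0.005, 0.999], [0.008, -1.0, -0.004]]
force: [0.3, -0.7, -0.1]
opening: 1.001
```

Request:
arm_command(translation=[[-0.2,0,0.5],[-0.4,0,1]], rotation=[[0,0,0],[0,0,0]], grip=[-1,-1])

```text
time_s: 24.95
position: [0.6055, -0.1533, 0.2069]
tcp_rot: [[0.999, 0.001, 0.036], [-0.036, -0.0, 0.999], [0.001, -1.0, -0.0]]
force: [-0.2, -0.0, -0.7]
opening: 1.001
```

Request:
arm_command(translation=[[-0.2,0,0.5],[-0.4,0,1]], rotation=[[0,0,0],[0,0,0]], grip=[-1,-1])

```text
time_s: 25.15
position: [0.5753, -0.0707, 0.2064]
tcp_rot: [[0.999, -0.001, 0.034], [-0.034, 0.0, 0.999], [-0.001, -1.0, 0.0]]
force: [0.5, 0.9, 0.2]
opening: 0.997
```

Request:
arm_command(translation=[[-0.2,0,0.5],[-0.4,0,1],[-0.4,0,1],[-0.4,0,1]], rotation=[[0,0,0],[0,0,0],[0,0,0],[0,0,0]], grip=[-1,-1,-1,-1])

```text
time_s: 25.55
position: [0.5468, 0.0098, 0.2067]
tcp_rot: [[1.0, -0.0, 0.031], [-0.031, -0.0, 1.0], [-0.0, -1.0, -0.0]]
force: [0.0, -0.9, 0.1]
opening: 1.0
```

```bash
python3 - <<'E'
from h import *
go([.4453,.0099,.036],-2.7)
c=cap("wrist","w8.png");print(proj(c,[.4453,.0099,0.01]))
d=cap("scene");i=d["image"][130:230,110:298]
a=np.vstack([c["image"],cv2.resize(i,(512,273),interpolation=cv2.INTER_CUBIC)[:216]]);cv2.imwrite("pics/w8b.png",a)
E
```

```text
pos [0.5468 0.0098 0.2067] yaw -1.78 F [ 0.  -0.9  0.1] open 1.0 t 25.55
 shift/.08: [-1.267  2.135 -0.037]  rot y share: 0.0153
[[246.82188305  96.1339215 ]]
```

View pics/w8b.png

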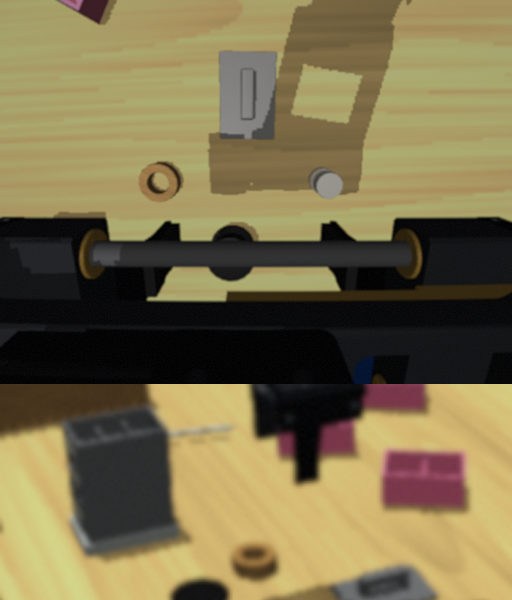

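The lid plate, with corners at about (219,51), (276,51), (274,139) and (219,138), is centred at (247,95), which matches the earlier fit. The scene crop shows three bins stacked square and level. I'll pre-close the jaws and go to the bar.

Request:
arm_command(translation=[[-0.5,0.2,-0.02],[-1,0.4,-0.037],[-1,0.6,-0.037],[-1,0.6,-0.037]], rotation=[[0,0.015,0],[0,0.015,0],[0,0.015,0],[0,0.015,0]], grip=[0.3,0.3,0.3,0.3])

```text
time_s: 26.05
position: [0.4656, 0.0076, 0.1575]
tcp_rot: [[0.999, -0.004, 0.052], [-0.052, 0.001, 0.999], [-0.004, -1.0, 0.0]]
force: [0.4, -0.3, 0.2]
opening: 0.722
```

Request:
arm_command(translation=[[-0.2,0.3,0],[-0.27,0.6,0],[-0.27,0.7,0],[-0.27,0.7,0],[-0.27,0.7,0]], rotation=[[0,0,0],[0,0,0],[0,0,0],[0,0,0],[0,0,0]], grip=[0.3,0.3,0.3,0.3,0.3])

```text
time_s: 26.55
position: [0.4475, 0.009, 0.1036]
tcp_rot: [[0.999, 0.003, 0.05], [-0.05, -0.001, 0.999], [0.003, -1.0, -0.001]]
force: [0.5, -0.9, -0.6]
opening: 0.365
```

```bash
python3 - <<'E'
from h import *
go([.4453,.0099,.036],-2.7);print(bot.tip_extent)
E
```

```text
pos [0.4475 0.009  0.1036] yaw -2.85 F [ 0.5 -0.9 -0.6] open 0.365 t 26.55
 shift/.08: [-0.031  0.844  0.011]  rot y share: -0.0025
0.022
```

Request:
arm_command(translation=[[-0.03,0.3,0.01],[-0.03,0.6,0.01],[-0.03,0.75,0.01],[-0.03,0.82,0.01],[-0.03,0.82,0.01]], rotation=[[0,0,0],[0,0,0],[0,0,0],[0,0,0],[0,0,0]], grip=[0.3,0.3,0.3,0.3,0.3])

```text
time_s: 27.05
position: [0.444, 0.0104, 0.0375]
tcp_rot: [[0.999, 0.001, 0.049], [-0.049, -0.0, 0.999], [0.001, -1.0, -0.0]]
force: [0.1, -0.3, -0.3]
opening: 0.351
```

Request:
arm_command(translation=[[0,0,0],[0,0,0]], rotation=[[0,0,0],[0,0,0]], grip=[0.3,0.3])

```text
time_s: 27.25
position: [0.4438, 0.0105, 0.0382]
tcp_rot: [[0.999, 0.002, 0.049], [-0.049, -0.0, 0.999], [0.002, -1.0, -0.0]]
force: [0.1, 0.6, -0.1]
opening: 0.349
```

Request:
arm_command(translation=[[0,0.025,0],[0,0.025,0],[0,0.025,0],[0,0.025,0],[0,0.025,0]], rotation=[[0,0,0],[0,0,0],[0,0,0],[0,0,0],[0,0,0]], grip=[0.3,1,1,1,1])

```text
time_s: 27.75
position: [0.4431, 0.0106, 0.0354]
tcp_rot: [[0.999, 0.0, 0.049], [-0.049, -0.0, 0.999], [0.0, -1.0, -0.0]]
force: [0.2, -0.3, 1.5]
opening: 0.16
```

Request:
arm_command(translation=[[0,0,0],[0,0,0],[0,0,0]], rotation=[[0,0,0],[0,0,0],[0,0,0]], grip=[1,1,1])

```text
time_s: 28.05
position: [0.4431, 0.0106, 0.0354]
tcp_rot: [[0.999, 0.0, 0.049], [-0.049, -0.0, 0.999], [0.0, -1.0, -0.0]]
force: [-0.6, 0.2, 2.3]
opening: 0.158
```

The lid is held by the bar: the opening of 0.158 is about 14 mm. Carrying it to the lookout.

Request:
arm_command(translation=[[0,-0.4,0],[0,-0.9,0],[0,-1,0]], rotation=[[0,0,0],[0,0,0],[0,0,0]], grip=[1,1,1])

```text
time_s: 28.35
position: [0.4446, 0.0104, 0.1179]
tcp_rot: [[0.999, 0.005, 0.049], [-0.049, -0.001, 0.999], [0.005, -1.0, -0.001]]
force: [-0.2, -0.2, -1.3]
opening: 0.159
```

Request:
arm_command(translation=[[0,-0.5,0],[0,-1,0],[0,-1,0]], rotation=[[0,-0.013,0],[0,-0.013,0],[0,-0.013,0]], grip=[1,1,1])

```text
time_s: 28.65
position: [0.4458, 0.0101, 0.1988]
tcp_rot: [[0.999, 0.009, 0.035], [-0.035, -0.002, 0.999], [0.009, -1.0, -0.002]]
force: [0.8, 0.9, -1.4]
opening: 0.155
```

Request:
arm_command(translation=[[0.41,-0.13,-0.29],[0.82,-0.26,-0.58]], rotation=[[0,0,0],[0,0,0]], grip=[1,1])

```text
time_s: 28.85
position: [0.506, -0.0376, 0.2152]
tcp_rot: [[0.999, -0.003, 0.034], [-0.034, 0.001, 0.999], [-0.003, -1.0, 0.001]]
force: [1.4, 0.1, -0.5]
opening: 0.153
```

Request:
arm_command(translation=[[0.41,-0.13,-0.29],[0.82,-0.26,-0.58]], rotation=[[0,0,0],[0,0,0]], grip=[1,1])

```text
time_s: 29.05
position: [0.5711, -0.0875, 0.2354]
tcp_rot: [[0.999, -0.003, 0.036], [-0.036, 0.001, 0.999], [-0.003, -1.0, 0.001]]
force: [0.2, 0.1, -1.5]
opening: 0.154
```

Request:
arm_command(translation=[[0.41,-0.13,-0.29],[0.82,-0.26,-0.58]], rotation=[[0,0,0],[0,0,0]], grip=[1,1])

```text
time_s: 29.25
position: [0.6351, -0.1362, 0.2556]
tcp_rot: [[0.999, -0.003, 0.036], [-0.036, 0.001, 0.999], [-0.003, -1.0, 0.001]]
force: [0.8, 0.4, -0.2]
opening: 0.157
```

Request:
arm_command(translation=[[0.41,-0.13,-0.29],[0.82,-0.26,-0.58]], rotation=[[0,0,0],[0,0,0]], grip=[1,1])

```text
time_s: 29.45
position: [0.6991, -0.185, 0.2759]
tcp_rot: [[0.999, -0.003, 0.036], [-0.036, 0.002, 0.999], [-0.004, -1.0, 0.002]]
force: [1.1, 0.4, -0.9]
opening: 0.158
```

Request:
arm_command(translation=[[0.41,-0.13,-0.29],[0.82,-0.26,-0.58],[0.82,-0.26,-0.58],[0.82,-0.26,-0.58]], rotation=[[0,0,0],[0,0,0],[0,0,0],[0,0,0]], grip=[1,1,1,1])

```text
time_s: 29.85
position: [0.7622, -0.2332, 0.2954]
tcp_rot: [[0.999, -0.004, 0.036], [-0.036, 0.002, 0.999], [-0.005, -1.0, 0.002]]
force: [0.3, 0.2, -1.7]
opening: 0.154
```

```bash
python3 - <<'E'
from h import *
go([.637,-.2342,.1604],-2)
c=cap("wrist","w9.png");print(proj(c,[.6395,-.2342,0.131]))
E
```

```text
pos [ 0.7622 -0.2332  0.2954] yaw -2.09 F [ 0.3  0.2 -1.7] open 0.154 t 29.85
 shift/.08: [-1.555  1.694 -0.073]  rot y share: -0.0015
[[243.65712472  71.88769546]]
```

View pics/w9.png

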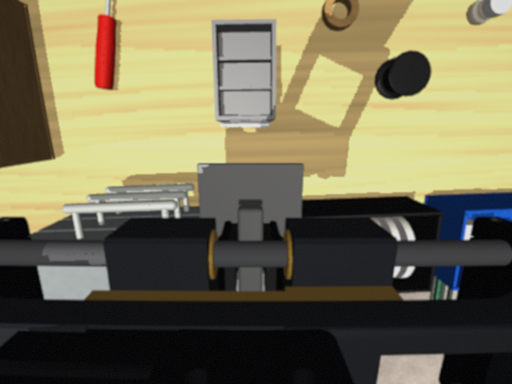

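bin_three's rim is square and seated, with corners at about (212,20), (276,20), (275,121) and (215,121); its centre is within about 1 px of the prediction. The lid hangs level, so I'll place it.

Request:
arm_command(translation=[[-0.5,0.1,-0.04],[-1,0.3,-0.07],[-1,0.4,-0.07],[-1,0.4,-0.07]], rotation=[[0,0,0],[0,0,0],[0,0,0],[0,0,0]], grip=[1,1,1,1])

```text
time_s: 30.3
position: [0.6794, -0.2337, 0.265]
tcp_rot: [[0.999, -0.006, 0.036], [-0.036, 0.003, 0.999], [-0.006, -1.0, 0.003]]
force: [0.5, -0.1, -0.5]
opening: 0.157
```

Request:
arm_command(translation=[[-0.3,0.3,0],[-0.55,0.6,0],[-0.55,0.8,0],[-0.55,0.8,0],[-0.55,0.8,0]], rotation=[[0,0,0],[0,0,0],[0,0,0],[0,0,0],[0,0,0]], grip=[1,1,1,1,1])

```text
time_s: 30.8
position: [0.6401, -0.2342, 0.2043]
tcp_rot: [[0.999, 0.002, 0.035], [-0.035, -0.001, 0.999], [0.003, -1.0, -0.001]]
force: [0.3, -0.6, 0.1]
opening: 0.158
```

```bash
python3 - <<'E'
from h import *
go([.637,-.2342,.1604],-2)
E
```

```text
pos [ 0.6401 -0.2342  0.2043] yaw -1.99 F [ 0.3 -0.6  0.1] open 0.158 t 30.8
 shift/.08: [-0.04   0.549 -0.   ]  rot y share: 0.0001
```

Request:
arm_command(translation=[[-0.03,0.2,0],[-0.03,0.34,0],[-0.03,0.43,0],[-0.03,0.48,0],[-0.03,0.51,0]], rotation=[[0,0,0],[0,0,0],[0,0,0],[0,0,0],[0,0,0]], grip=[1,1,1,1,1])

```text
time_s: 31.3
position: [0.6364, -0.2341, 0.1624]
tcp_rot: [[0.999, 0.0, 0.035], [-0.035, -0.0, 0.999], [0.0, -1.0, -0.0]]
force: [-0.3, -0.4, -0.7]
opening: 0.16
```

Request:
arm_command(translation=[[0,0.02,0],[0,0.04,0],[0,0.06,0],[0,0.06,0]], rotation=[[0,0,0],[0,0,0],[0,0,0],[0,0,0]], grip=[1,1,1,1])

```text
time_s: 31.7
position: [0.6365, -0.2342, 0.1604]
tcp_rot: [[0.999, 0.001, 0.035], [-0.035, -0.001, 0.999], [0.002, -1.0, -0.001]]
force: [-2.8, 2.6, 8.8]
opening: 0.153
```

Contact at the expected height of 0.1604. Releasing, then retreating up and away.

Request:
arm_command(translation=[[0,-0.02,0],[0,-0.04,0],[0,-0.04,0],[0,-0.04,0],[0,-0.04,0]], rotation=[[0,0,0],[0,0,0],[0,0,0],[0,0,0],[0,0,0]], grip=[0.2,0.2,0.2,0.2,0.2])

```text
time_s: 32.2
position: [0.636, -0.2339, 0.1606]
tcp_rot: [[0.999, -0.0, 0.036], [-0.036, 0.0, 0.999], [-0.0, -1.0, 0.0]]
force: [-0.1, -0.7, -0.1]
opening: 0.39
```

Request:
arm_command(translation=[[0,-0.2,0],[0,-0.6,0],[0,-1,0],[0,-1,0]], rotation=[[0,0,0],[0,0,0],[0,0,0],[0,0,0]], grip=[0.2,0.2,0.2,0.2])

```text
time_s: 32.6
position: [0.6389, -0.2355, 0.2463]
tcp_rot: [[0.999, 0.009, 0.035], [-0.035, -0.005, 0.999], [0.009, -1.0, -0.005]]
force: [0.3, 0.1, 0.6]
opening: 0.402
```

Request:
arm_command(translation=[[0.3,-0.4,0],[0.7,-0.7,0],[1,-0.7,0],[1,-0.7,0]], rotation=[[0,0,0],[0,0,0],[0,0,0],[0,0,0]], grip=[0.2,0.2,0.2,0.2])

```text
time_s: 33.0
position: [0.7185, -0.2367, 0.2964]
tcp_rot: [[0.999, 0.003, 0.034], [-0.034, -0.001, 0.999], [0.003, -1.0, -0.001]]
force: [-0.2, -0.5, -0.4]
opening: 0.396
```

Request:
arm_command(translation=[[0.3,0,0],[0.5,0,0],[0.5,0,0],[0.5,0,0]], rotation=[[0,0,0],[0,0,0],[0,0,0],[0,0,0]], grip=[0.2,0.2,0.2,0.2])

```text
time_s: 33.4
position: [0.7548, -0.238, 0.2951]
tcp_rot: [[0.999, -0.004, 0.036], [-0.036, 0.001, 0.999], [-0.004, -1.0, 0.001]]
force: [0.3, -0.0, -0.3]
opening: 0.399
```

```bash
python3 - <<'E'
from h import *
go([.637,-.2342,.1604])
c=cap("wrist","w10.png");print(proj(c,[.6395,-.2342,0.135]))
d=cap("scene");i=d["image"][110:210,110:298]
a=np.vstack([c["image"],cv2.resize(i,(512,273),interpolation=cv2.INTER_CUBIC)[:216]]);cv2.imwrite("pics/w10b.png",a)
for t in ("spool","jar","tape","screwdriver","mug"):
    m=models.spot_point("scene",t)
    if m: print(t,np.array(m[0]["point"])*[512,384],m[0]["conf"])
E
```

```text
pos [ 0.7548 -0.238   0.2951] yaw -2.04 F [ 0.3 -0.  -0.3] open 0.399 t 33.4
 shift/.08: [-1.466  1.689 -0.006]  rot y share: None
[[248.85198643  78.4942021 ]]
spool [182.9888 220.9152] 0.63
jar [233.4208 230.5152] 0.69
tape [203.776  198.4896] 0.71
screwdriver [167.7824 151.7952] 0.59
mug [309.1968 323.7888] 0.91
```

View pics/w10b.png

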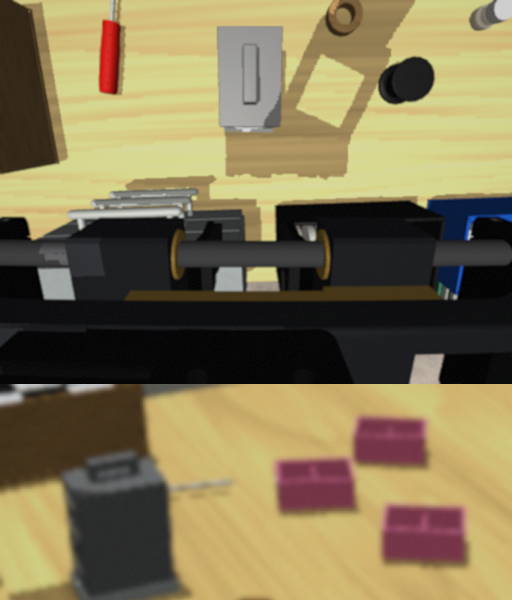

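The lid sits square on the tower, centred at (250,77) against a predicted (249,78). The tower looks straight and level in the scene view, and the bystanders' image points have moved by 3 px at most. Handing in.

```bash
python3 -c "
from rig import bot
print(bot.hand_in())"
```

```text
the job is handed in; nothing more can be done
None
```

The tower is built on the steel base in the order asked: deep bin, one-divider bin, two-divider bin, then lid. I handed it in at about 33.5 s on the robot clock; the hand-in gives no verdict.

- **Seating:** every piece made contact at the height it should have when seated, within about 1 mm, with 8–12 N of upward force.
- **Final view:** the last wrist picture put the lid within about 1 px of its expected place. The scene picture shows the tower straight and level, with the gripper clear of it.
- **Bystanders:** the spool, jar, tape, screwdriver and mug were found within about 3 px of their starting positions in the scene image. I took that as network noise, not movement. I never approached the pink look-alike bins.
- **Measurements that disagreed:**
  - The first attempt to get yaws from the top picture failed, because the segmentation merged everything. I took the yaws from close wrist views instead.
  - The bin_two fit was loose: 1.8 px error, and a height of 34 mm when left free, against the stated 45 mm. I used the stated height, and the grasp and contact heights agreed with it.

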